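Hook the hanger arm into the slotted post and lock it

ROBOT

A 6-joint arm with a two-finger parallel gripper is mounted at the origin on a cart in front of the work surface, level with it; the furniture and walls round the work are solid. World frame = base frame: x ahead of the robot, y to its left, z up, the work surface at z = 0. Lengths are in m, angles in degrees, forces in N, time in s.
With the tool pointing down it reaches from about 0.3 to 0.75 m from the base axis. Payload 8.5 kg.
Tool frame: the origin (TCP) lies at the very end of the fingers, on their centre line; the grasp point (between the pads) lies 19 mm behind it; z points along the fingers, y is the line along which they close (so a half turn about z gives the same grasp; the last joint's range is limited). The gripper opens to 85 mm and grips with 20 to 120 N. Pads are 22 mm wide; open, the fingers measure 114 mm over their backs; the gripper's body (76 mm by 85 mm) begins 54 mm behind the grasp point. The pads swing forward as they close: fully open they stand 13 mm farther back than shut.
Start: joints at [-89.227, 21.807, 74.336, -0, 83.858, -12.336], TCP at [0.125, -0.536, 0.231] pointing down, gripper open.
Joint ranges: [-178.18, 178.18], [-50.72, 133.34], [12.68, 142.11], [-81.47, 261.47], [9.98, 163.14], [-165.26, 165.26]. Speed limits (degrees/s): [136.94, 136.94, 180, 180, 180, 180].

INTERFACE

Orientations are given as a 3x3 rotation matrix whose columns are the frame's x, y, z axes.
In Python, from rig import observe, cams, ticket gives the robot as it stands.
- The arm moves only by the tool move_arm, never from a script. Its arguments are lists of equal length, an entry for each row: "jaw": the finger opening in cm, from 0 to 8.54; "dp": the shift along the tool's x, y, z in cm, a list of three; "turn": the turn, a rotation vector about the tool's x, y, z in rad, a list of three. In form: {"jaw": [jaw, ...], "dp": [[tx, ty, tz], ...], "turn": [[wx, wy, wz], ...]}. A call has 1 to 12 rows; each row shifts and turns the commanded pose from where the row before left it, along the tool's axes as they then stand; what a row does not reach is not made up. A row lasts 1/12 s, in which the tool goes at most 41.7 mm and 7.16 degrees, less where a joint would pass 70% of its speed; a pose out of reach is approached as far as the arm can. A call is refused whole if a number of a shift passes 4.17 or a number of a turn 0.125, either way. A call with a gripper value outside its range is refused whole. The fingers move at their own pace and stop on an object; "force" is the grip in N (left out, the last holds). Time passes only in rows, so rows that do not move let the fingers close. It gives the time, the measured TCP pose, the force, the opening and the grip force at its end, in the units of the state.
- observe(): the state, without advancing time (a new reading comes with each control period).
- cams.get_image(name): name is "side" or "top" or "wrist"; returns (picture, depth): 384x512x3 uint8, red, green, blue; 384x512 float32, m along the optical axis (not along the pixel's ray), 0 where there is no reading.
- cams.calibration(name): a dict with "vertical_fov" (degrees; the focal length in pixels is half the picture's height over the tangent of half this angle, whatever the lens; pixels are square), "cx", "cy" (the principal point, pixels), "view" (4x4, takes a point from world to camera coordinates); the wrist camera has in their place "tool_from_camera" (4x4, takes a point from camera to tool coordinates, whose origin is the TCP and whose axes are the flange's). Camera axes: x right, y up, looking along -z (the intrinsics and any distortion apply to the point x, -y, -z); pixel columns grow to the right and rows downward; lengths in m; the calibration is good to about 2 mm. A picture is of the moment at which its call begins: read the wrist's pose just before it. calibration takes no time and is no camera call.
- ticket.close_job(): hands the job in; it is judged then, once.
Trained networks look in the newest picture that a camera, given by its name, has taken for a name from the list of things; names that differ only in an ending like _2 or _b are one class to them, and where a whole thing is asked for, a point or a joint stands for the part that bears it (a point fixed in the world has none). Each returns a list of dicts, best first, with "p" (0 to 1); they miss things now and then, are a little off and sometimes report something else, mostly with a low value. They report only what shows in the picture. A call takes as long as a camera call. They do not tell look-alikes from the thing itself.
- cams.spot_in(camera, query): "box" ([centre column, centre row, width, height] as shares, 0 to 1, of the picture: columns of its width, rows of its height, round what is visible of it).
- cams.outline_of(camera, query): "mask" (384x512 bool, what is visible of it) and "box" ([centre column, centre row, width, height] as shares, 0 to 1, of the picture: columns of its width, rows of its height, round what is visible of it).
- cams.mark_of(camera, query): "location" ([column, row] as shares, 0 to 1, of the picture: columns of its width, rows of its height: a listed point, or the origin of a listed thing).
The state is a dict: "time_s": time; "q": joint angles; "qvel": joint speeds; "joint_efforts": joint torques, N m; "position": TCP position; "tool_rot": TCP orientation; "ft_force": force on the tool from outside, world axes, zero at the start; "wrist_torque": the same for the moment, N m; "grip_width": finger opening in m; "gripper_force": force on a finger pad.
Only numpy, scipy, OpenCV 4.12 (cv2) and the standard library are available. Lean on these libraries where they do the work, as an engineer would, in place of code of your own. Each camera call takes 0.05 s, during which the arm holds its last target. There are 200 camera calls.

TASK

Fit the white hanger arm to the slotted post on the worktop: put its two steel claws into the two slots, let them hook down behind the slotted face, then press the orange pad down until the arm locks and the yellow seat button under it stays pressed in. Leave the tin, tape, pen and cup where they are, and let go of the arm when it is locked.

Things in the scene. Friction and masses are not known exactly. Their poses are not given: they have to be found in the camera images.
- post: Fixed upright: dark steel channel 67 mm wide, 205 mm high, on a foot plate 150 x 130 x 12 mm. Origin on the worktop under the slotted face; x points into the post, away from the robot (x = 0 is the slotted face), y left, z up. An aluminium insert (5 mm thick) in the channel has two slots, 11 mm wide, 40 mm high, one above the other on y = 0, hollow behind to x = 0.036.
- mid_slots (a point): Mark on the post (x = 0, y = 0, z = 0.137), fixed to the post: halfway between the two slots IF the insert is at mid height. The insert is clamped 0 to 12 mm above or below that, differently each time and not reported: feel or look for it. At mid height the slots span z 0.088-0.128 and 0.146-0.186 of the post; all the insert carries shifts with it.
- mid_locked (a point): Mark on the post (x = 0, y = 0, z = 0.060), fixed to the post: where the hanger arm's origin comes when locked, IF the insert is at mid height (else shifted likewise by up to 12 mm). On the insert's face, 47 to 69 mm above this, are black housings (27 mm or more off y = 0, 16 mm deep) with red spring catches whose noses stand 19 mm either side of y = 0.
- hanger_arm: Loose white arm, about 0.3 kg, 174 long, 44 wide, 112 mm high, stands on its flat underside. Origin: underside, rear face of its back plate, mid width. x points to the claws, z up; the arm spans x = -0.174 to 0. Bottom flange 44 mm wide, 4 thick. Back plate 30 wide, 12 thick, 104 high, with steel ridges at its sides (to y = +-0.022, z 0.050-0.053) that the catches snap over.
- rib_grip (a point): Where to grip the arm: in its upright rib, 12 mm thick (y), running from x = -0.168 to -0.048 of the arm, z = 0.004 to 0.060. This point is x = -0.115, y = 0, z = 0.045 of the arm. The centre of mass is near x = -0.08, so the arm can pitch a little in the grip; it must be level to go in. Do not press it home from here: far from the face it tends to jam.
- claws (a point): Midway between the arm's two steel claws at their rear ends (x = 0.0185, y = 0, z = 0.063 of the arm). Claws 8 mm wide. Necks at z 0.030-0.039 and 0.088-0.097; each hook hangs 22 mm below its neck, 8 mm behind the back plate. Straight in, both pass only with the arm's origin 20 to 29 mm above its locked height; the back plate then meets the face.
- press_pad (a point): Top middle of the arm's orange thumb pad (50 x 32 mm; x = -0.032, z = 0.112 of the arm). The arm, claws in, is lowered until its flange rests on the seat button, 12.5 mm above locked height; hooked, it stays when let go. Then 10 to 25 N down here pushes it the last 12.5 mm, past the catches, which snap and hold; a hard stop follows 2 mm below.
- seat_button (a joint): Yellow spring button, 24 x 24 mm, on the insert below the slots (x -0.030 to -0.006 of the post), pressed down by the arm's flange. 0 = up, about 0.0125 m = arm locked, 0.0145 m = hard stop. It takes 5 N to start, 8 N when down, and springs up with the arm if the catches have not snapped.
- sewing_tin: Grey tin box 70 x 114 x 37 mm, origin under its middle. Bystander.
- tape: Black roll of tape lying flat, 58 mm across, 19 mm high, origin under its middle. Bystander.
- pen: Blue pen 145 mm long lying along its own y, origin under its middle. Bystander.
- dosing_cup: Pale open cup 66 mm across, 50 mm high, origin under its middle. Bystander.
Not all that is in view belongs to the job. Of the things shaped like the post, the steel one is meant.

How it is judged (in metres and radians):
On the way:
1. the claws are in the slots, the back plate against the slotted face (x of hanger_arm in the frame of post between -0.006 and 0.006 m and y of hanger_arm in the frame of post between -0.006 and 0.006 m and z of hanger_arm in the frame of post between 0.04 and 0.11 m and value of joint seat_button below 0.006 m), for 0.1 s.
At the end, for the whole second after the job is handed in: The arm hangs locked on the post and at rest: seat button held in by more than 9.5 mm, back plate within 6 mm of the slotted face and within 6 mm of its middle, underside 42 to 78 mm above the worktop, arm upright within 0.1 rad and square to the face within 0.12 rad (value of joint seat_button above 0.0095 m and x of hanger_arm in the frame of post between -0.006 and 0.006 m and y of hanger_arm in the frame of post between -0.006 and 0.006 m and z of hanger_arm in the frame of post between 0.042 and 0.078 m and angle between hanger_arm's own z axis and vertical below 0.1 rad and angle between the x axis of hanger_arm and the x axis of post, either way round below 0.12 rad and linear speed of hanger_arm below 0.02 m/s); the robot touches nothing.
It fails at once if a bystander (tin, tape, pen or cup) is shifted by more than 30 mm (distance of any of sewing_tin, tape, pen, dosing_cup from where it was at the start of the episode above 0.03 m).
It also fails if it takes over 64 s, if anything falls off the work surface, if the arm or the gripper's body presses on something with over 40 N, if the wrist force passes 120 N, or if a joint passes its speed limit or range.

## Working session

There is one attempt and no reset: what is moved stays moved. The work goes in short steps, Python scripts to look and compute and a tool call to move; the robot and the scene stay as the last step left them, time stands still between calls to the robot, and variables do not carry over. Pictures are saved under pics/ and viewed, at most 10 in all, crops included, and the job is handed in when it is done.

Besides the shell and the picture viewer there is one more tool, called after "Emit:" as name(argument=value, ...), one argument or row to a line, values as JSON. move_arm: Moves the arm, as the interface text tells. Its arguments: {"type":"object","properties":{"jaw":{"type":"array","items":{"type":"number"}},"dp":{"type":"array","items":{"type":"array","items":{"type":"number"}}},"turn":{"type":"array","items":{"type":"array","items":{"type":"number"}}},"force":{"type":"number"}},"required":["jaw","dp","turn"]}

```bash
mkdir -p pics; cat > h.py <<'E'
import numpy as np, cv2
from rig import observe, cams, ticket
def snap(n):
    o=observe(); im,d=cams.get_image(n); return o,im,d
def T(n,o):
    c=cams.calibration(n)
    if n=="wrist":
        M=np.eye(4); M[:3,:3]=o["tool_rot"]; M[:3,3]=o["position"]
        return M@np.array(c["tool_from_camera"])
    return np.linalg.inv(np.array(c["view"]))
def pts(n,o,d):
    c=cams.calibration(n); f=192/np.tan(np.radians(c["vertical_fov"])/2)
    v,u=np.mgrid[:384,:512]
    P=np.stack([(u-c["cx"])/f*d,-(v-c["cy"])/f*d,-d],-1)
    M=T(n,o); return P@M[:3,:3].T+M[:3,3]
E
python3 - <<'E'
from h import *
ims=[]
for n in ["side","top"]:
    o,im,d=snap(n); ims.append(im); W=pts(n,o,d); np.savez(f"{n}.npz",W=W,im=im,d=d)
    c=cams.calibration(n); print(n,{k:c[k] for k in c if k!="view"},T(n,o)[:3,3].round(3))
    for q in ["hanger_arm","post"]:
        for r in cams.outline_of(n,q)[:3]:
            m=r["mask"]&(d>0); print(q,round(r["p"],2),np.round(np.array(r["box"])*[512,384,512,384]),np.median(W[m],0).round(3), np.percentile(W[m],[3,97],axis=0).round(3).tolist())
    for q in ["mid_slots","rib_grip","claws","press_pad","hanger_arm"]:
        for r in cams.mark_of(n,q)[:2]:
            a=np.array(r["location"])*[512,384]; i=a.astype(int).clip(0,[511,383]); print(q,round(r["p"],2),a.round(),W[i[1],i[0]].round(3))
big=np.vstack(ims)[:,:,::-1]
cv2.imwrite("pics/a.png",cv2.resize(np.hstack([ims[0],ims[1]])[:,:,::-1],(800,300)))
cv2.imwrite("pics/side.png",cv2.resize(ims[0][:,:,::-1],(800,600)))
cv2.imwrite("pics/top.png",cv2.resize(ims[1][:,:,::-1],(800,600)))
print(o["tool_rot"],o["ft_force"])
E
```

```text
side {'vertical_fov': 52.855194674644856, 'cx': 259.1977324052635, 'cy': 194.46804759327478} [-0.651 -0.027  0.684]
hanger_arm 0.58 [196. 213.  21.  51.] [0.501 0.231 0.032] [[0.412, 0.184, 0.0], [0.572, 0.263, 0.111]]
post 0.86 [383. 224.  53.  76.] [ 0.372 -0.384  0.055] [[0.296, -0.433, 0.008], [0.417, -0.324, 0.2]]
post 0.85 [256. 176.  29.  53.] [0.677 0.022 0.134] [[0.635, -0.029, 0.009], [0.713, 0.066, 0.203]]
post 0.71 [198. 210.  20.  52.] [0.508 0.233 0.036] [[0.413, 0.184, 0.001], [0.571, 0.264, 0.111]]
mid_slots 0.74 [390. 216.] [ 0.385 -0.398  0.111]
mid_slots 0.69 [260. 172.] [0.642 0.006 0.138]
rib_grip 0.71 [196. 218.] [0.448 0.21  0.051]
claws 0.82 [186. 193.] [0.562 0.26  0.086]
press_pad 0.76 [190. 191.] [0.529 0.238 0.106]
hanger_arm 0.67 [189. 211.] [0.57  0.256 0.009]
top {'vertical_fov': 47.84977015698192, 'cx': 249.53063914198387, 'cy': 189.69656945999105} [ 0.419 -0.017  1.357]
hanger_arm 0.81 [183. 187.  37.  63.] [0.513 0.225 0.022] [[0.426, 0.185, -0.001], [0.584, 0.258, 0.115]]
post 0.92 [384. 228.  55.  49.] [ 0.374 -0.371  0.014] [[0.303, -0.438, 0.008], [0.441, -0.319, 0.203]]
post 0.77 [253. 138.  47.  51.] [0.654 0.005 0.014] [[0.59, -0.059, 0.007], [0.73, 0.065, 0.205]]
post 0.45 [181. 187.  41.  64.] [0.514 0.226 0.03 ] [[0.426, 0.188, -0.0], [0.581, 0.259, 0.115]]
mid_slots 0.93 [392. 234.] [ 0.356 -0.409  0.048]
mid_slots 0.73 [252. 135.] [0.644 0.007 0.144]
rib_grip 0.65 [186. 195.] [0.485 0.213 0.025]
claws 0.86 [164. 157.] [ 0.608  0.287 -0.001]
press_pad 0.61 [169. 171.] [0.548 0.25  0.109]
hanger_arm 0.69 [175. 165.] [0.574 0.241 0.067]
[[ 9.73939084e-01  2.26809745e-01 -1.12184659e-05]
 [ 2.26809742e-01 -9.73939060e-01  2.19721526e-04]
 [ 3.89088812e-05 -2.16539839e-04 -9.99999976e-01]] [-0.08611997  0.05569586 -0.31740734]
```

View pics/side.png

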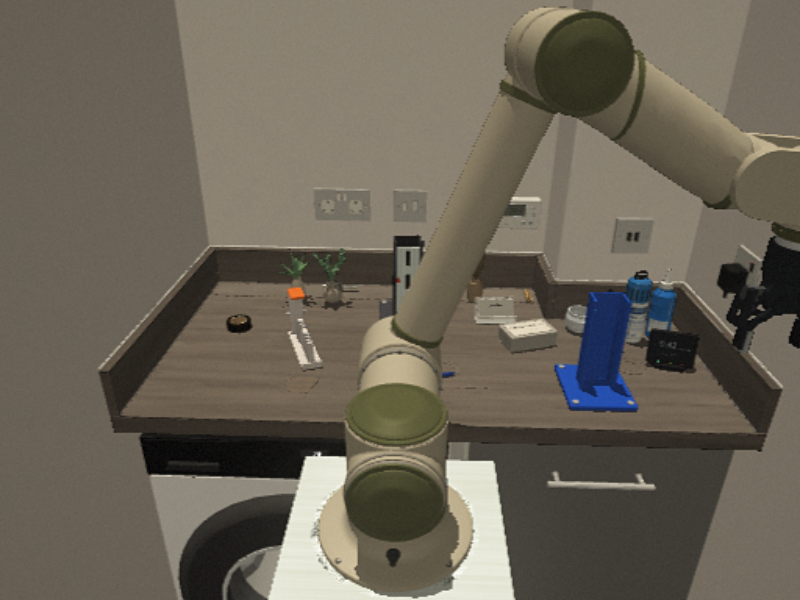

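View pics/top.png

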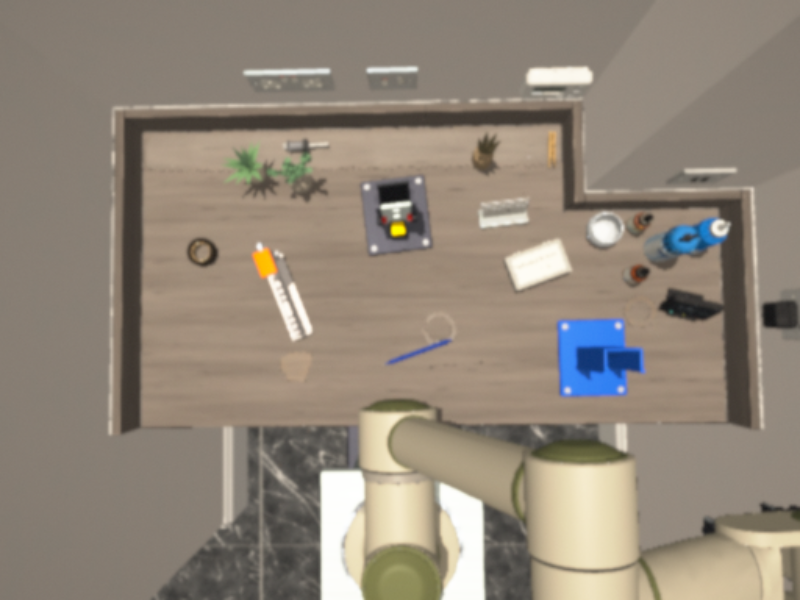

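The side view shows the white arm at (300,330) with its orange pad. The steel post with its white insert is at (408,275), and the blue post is a decoy. In the top view the steel post is at (397,215), turned a few degrees. The arm runs from (300,335) to (262,245), and the grey strip at (293,280) looks like its shadow.

```bash
python3 - <<'E'
from h import *
t=np.load("top.npz"); s=np.load("side.npz")
def box(W,lo,hi):
    m=((W>lo)&(W<hi)).all(-1)&np.isfinite(W).all(-1); return W[m]
def rect(P): 
    r=cv2.minAreaRect((P[:,:2]*1000).astype(np.float32)); return np.round(r[0],1),np.round(r[1],1),round(r[2],1),len(P)
for n,W in (("top",t["W"]),("side",s["W"])):
    P=box(W,[.55,-.1,.005],[.78,.1,.018]); print(n,"foot",rect(P))
    P=box(W,[.6,-.06,.19],[.75,.08,.22]); 
    if len(P)>5: print("channel top",rect(P))
    P=box(W,[.62,-.04,.05],[.66,.05,.2])
    if len(P)>20:
        A=np.c_[P[:,1:],np.ones(len(P))]; 
        for _ in range(4):
            k=np.linalg.lstsq(A,P[:,0],rcond=None)[0]; r=P[:,0]-A@k; g=np.abs(r)<.004; P,A=P[g],A[g]
        print("face x=a y+b z+c",k.round(3),len(P),P.min(0).round(3),P.max(0).round(3))
    P=box(W,[.38,.15,.012],[.62,.30,.125]); print("arm all",rect(P))
    P=box(W,[.38,.15,.10],[.62,.30,.125]); print("pad",rect(P))
    P=box(W,[.38,.15,.045],[.62,.30,.075]); print("rib top",rect(P))
    if len(P)>4: print(cv2.fitLine((P[:,:2]).astype(np.float32),cv2.DIST_HUBER,0,.01,.01).ravel().round(3))
im=s["im"]; c=im[140:215,235:290]; cv2.imwrite("pics/b1.png",cv2.resize(np.hstack([c, im[175:250,165:225]])[:,:,::-1],None,fx=6,fy=6,interpolation=cv2.INTER_CUBIC))
E
```

```text
top foot (array([666.,  -0.]), array([226.1, 197.6]), 0.0, 1280)
channel top (array([663.4,   3.8]), array([43. , 68.1]), 6.4, 136)
face x=a y+b z+c [-0.088  0.083  0.631] 180 [ 0.633 -0.036  0.051] [0.651 0.036 0.199]
arm all (array([508.9, 225.9]), array([191.1,  40.5]), 20.6, 517)
pad (array([561.7, 248.9]), array([58.7, 32.2]), 23.1, 191)
rib top (array([509.1, 223.9]), array([177.7,  21. ]), 16.0, 194)
[0.952 0.306 0.489 0.217]
side foot (array([681.9,  51.5]), array([104.2,  33.4]), 5.2, 93)
channel top (array([ 6.599e+02, -2.000e-01]), array([48.9, 68.5]), 6.2, 85)
face x=a y+b z+c [-0.14   0.002  0.641] 339 [ 0.634 -0.036  0.051] [0.649 0.032 0.199]
arm all (array([495.7, 222.6]), array([178.5,  41.9]), 21.2, 406)
pad (array([552.5, 244.1]), array([51.5, 31.6]), 20.9, 73)
rib top (array([497.5, 230.5]), array([173.4,  40. ]), 15.9, 167)
[0.928 0.372 0.507 0.228]
```

View pics/b1.png

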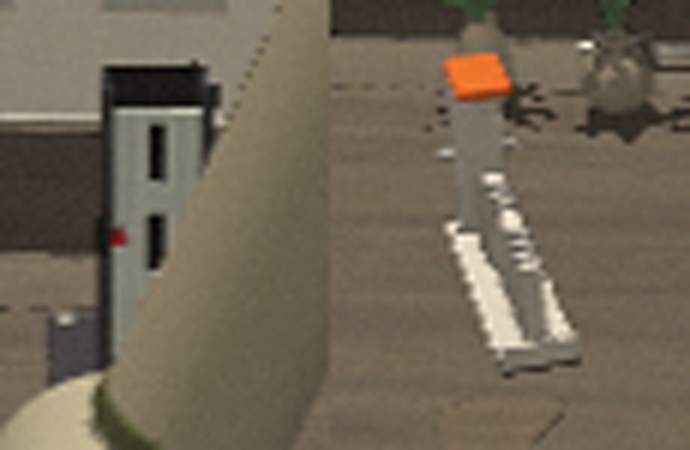

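The right crop gives the arm's yaw as about 21° with the pad up. In the left crop, the slots run about rows 161-170 and 176-185 of the full picture. I'll move over the arm now.

Emit:
move_arm(
  jaw=[8.5, 8.5, 8.5, 8.5, 8.5, 8.5, 8.5, 8.5, 8.5, 8.5, 8.5, 8.5],
  dp=[
    [0, 0, -3],
    [1, -1.3, -3],
    [2, -2.7, -1],
    [2, -2.7, 0],
    [2, -2.7, 0],
    [2, -2.7, 0],
    [2, -2.7, 0],
    [2, -2.7, 0],
    [2, -2.7, 0],
    [2, -2.7, 0],
    [2, -2.7, 0],
    [2, -2.7, 0],
  ],
  turn=[
    [0, 0, 0],
    [0, 0, 0],
    [0, 0, 0],
    [0, 0, 0],
    [0, 0, 0],
    [0, 0, 0],
    [0, 0, 0],
    [0, 0, 0],
    [0, 0, 0],
    [0, 0, 0],
    [0, 0, 0],
    [0, 0, 0],
  ],
)

```text
time_s: 1.8
position: [0.2653, -0.2108, 0.3015]
tool_rot: [[0.974, 0.226, 0.0], [0.226, -0.974, -0.001], [0.0, 0.001, -1.0]]
ft_force: [1.0, -0.4, 0.2]
grip_width: 0.0845
gripper_force: 0.0
```

Emit:
move_arm(
  jaw=[8.5, 8.5, 8.5, 8.5, 8.5, 8.5, 8.5, 8.5, 8.5, 8.5, 8.5, 8.5],
  dp=[
    [2, -2.7, 0],
    [2, -2.7, 0],
    [2, -2.7, 0],
    [2, -2.7, 0],
    [2, -2.7, 0],
    [2, -2.7, 0],
    [2, -2.7, 0],
    [2, -2.7, 0],
    [2, -2.7, 0],
    [2, -2.7, 0],
    [2, -2.7, 0],
    [2, -2.7, 0],
  ],
  turn=[
    [0, 0, 0],
    [0, 0, 0],
    [0, 0, 0],
    [0, 0, 0],
    [0, 0, 0],
    [0, 0, 0],
    [0, 0, 0],
    [0, 0, 0],
    [0, 0, 0],
    [0, 0, 0],
    [0, 0, -0.073],
    [0, 0, -0.073],
  ],
)

```text
time_s: 2.8
position: [0.4235, 0.1603, 0.3014]
tool_rot: [[0.929, 0.369, 0.0], [0.369, -0.929, -0.0], [0.0, 0.0, -1.0]]
ft_force: [1.0, -0.7, 1.1]
grip_width: 0.0851
gripper_force: 0.0
```

```bash
python3 - <<'E'
from h import *
def box(W,lo,hi): return W[((W>lo)&(W<hi)).all(-1)]
def rect(P): 
    r=cv2.minAreaRect((P[:,:2]*1000).astype(np.float32)); return np.round(r[0],1),np.round(r[1],1),round(r[2],1),len(P)
o,im,d=snap("wrist"); W=pts("wrist",o,d); M=T("wrist",o); print("cam",M.round(3).tolist())
for a,b in ((.03,.075),(.1,.125),(.002,.007)):
    P=box(W,[.38,.13,a],[.65,.30,b]); 
    if len(P)>20: print(a,b,rect(P))
for q in ["rib_grip","press_pad","hanger_arm"]:
    for r in cams.mark_of("wrist",q)[:1]:
        a=np.array(r["location"])*[512,384]; i=a.astype(int).clip(0,[511,383]); print(q,round(r["p"],2),a.round(),W[i[1],i[0]].round(3))
o2,i2,d2=snap("side"); W2=pts("side",o2,d2); np.savez("side2.npz",W=W2,im=i2)
P=box(W2,[.62,-.03,.08],[.66,.045,.19]); A=np.c_[P[:,1:],np.ones(len(P))]
for _ in range(5):
    k=np.linalg.lstsq(A,P[:,0],rcond=None)[0]; r=P[:,0]-A@k; g=np.abs(r)<.003; P,A=P[g],A[g]
print("face",k.round(4),len(P))
P=box(W2,[.62,-.06,.19],[.75,.08,.22]); print("top",rect(P))
g=i2[140:215,235:290]; g=cv2.resize(g,None,fx=8,fy=8,interpolation=cv2.INTER_CUBIC)
w=cv2.resize(im,(800,600)); w[:]=w; cv2.imwrite("pics/w1.png",np.hstack([cv2.resize(im,(440,330)), cv2.resize(g,(242,330))])[:,:,::-1])
E
```

```text
cam [[0.37, 0.89, 0.268, 0.492], [-0.929, 0.354, 0.107, 0.188], [0.001, -0.288, 0.958, 0.445], [0.0, 0.0, 0.0, 1.0]]
0.03 0.075 (array([503.6, 223.8]), array([167.9,  22.5]), 15.9, 1321)
0.1 0.125 (array([549.3, 244.8]), array([34.2, 32. ]), 21.3, 1319)
0.002 0.007 (array([510.3, 215. ]), array([260.4, 169.9]), 0.1, 4202)
rib_grip 0.97 [230. 104.] [0.476 0.214 0.061]
press_pad 0.86 [221.  17.] [0.552 0.246 0.112]
hanger_arm 0.74 [228.  11.] [0.558 0.241 0.112]
face [-0.1421  0.0106  0.6397] 244
top (array([660.8,  -1.3]), array([47.3, 67.9]), 3.2, 84)
```

View pics/w1.png

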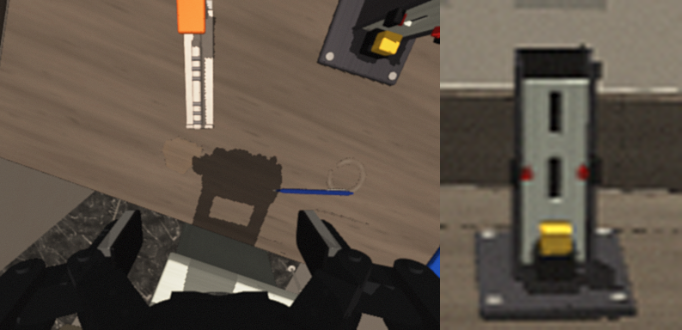

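The wrist view shows the arm aligned with the tool axis and the rib at (200,80). The side crop shows the slots and the red catches clearly at the post. I'll go to the grip now.

Emit:
move_arm(
  jaw=[8.5, 8.5, 8.5, 8.5, 8.5, 8.5, 8.5, 8.5, 8.5, 8.5, 8.5, 8.5],
  dp=[
    [2.3, -1, 1.5],
    [2.3, -1, 3],
    [2.3, -1, 3],
    [0.1, -0.05, 3],
    [0, 0, 3],
    [0, 0, 3],
    [0, 0, 3],
    [0, 0, 2.5],
    [0, 0, 2],
    [0, 0, 2],
    [0, 0, 1.5],
    [0, 0, 0],
  ],
  turn=[
    [0, 0, 0],
    [0, 0, 0],
    [0, 0, 0],
    [0, 0, 0],
    [0, 0, 0],
    [0, 0, 0],
    [0, 0, 0],
    [0, 0, 0],
    [0, 0, 0],
    [0, 0, 0],
    [0, 0, 0],
    [0, 0, 0],
  ],
)

```text
time_s: 4.05
position: [0.4759, 0.2108, 0.0243]
tool_rot: [[0.932, 0.364, -0.005], [0.364, -0.932, -0.001], [-0.005, -0.001, -1.0]]
ft_force: [-0.6, -0.1, -1.7]
grip_width: 0.0849
gripper_force: 0.0
```

```bash
python3 - <<'E'
from h import *
s=np.load("side2.npz"); im=s["im"].astype(float)
c=cams.calibration("side"); f=192/np.tan(np.radians(c["vertical_fov"])/2); M=T("side",None)
def z(u,v):
    r=M[:3,:3]@np.array([(u-c["cx"])/f,-(v-c["cy"])/f,-1]); t=(0.640-.11*0-M[0,3])/r[0]; return (M[:3,3]+t*r)[1:].round(4)
g=im.mean(2); print(g[155:190,256:266].astype(int))
print(z(260,160),z(260,170),z(260,175),z(260,185))
red=(im[...,0]>1.8*im[...,1])&(im[...,0]>80); ys,xs=np.nonzero(red[140:215,235:290]); print(sorted(zip(xs+235,ys+140)))
E
```

```text
[[ 25  22  23  23  27  23  26  22  26  24]
 [ 18  24  20  22  22  22  25  21  22  20]
 [ 26  24  22  26  25  20  24  30  24  27]
 [153 158 160 160 159 158 161 172 189 186]
 [118 118 122 125 123 121 120 123 122 117]
 [120 122 125 115  91  93 106 124 118 118]
 [121 120 125 102  15   9  64 128 123 114]
 [117 122 126 110  15  18  66 128 120 118]
 [119 123 124 110  17  17  66 132 121 117]
 [118 126 125 107  15  16  68 128 120 119]
 [117 122 125 107  14  18  64 126 120 115]
 [118 124 126 104  19  24  74 129 120 114]
 [117 121 125 111  16  22  72 127 120 116]
 [118 119 127 105  15  22  73 127 120 119]
 [116 122 127 103  16  22  69 127 118 116]
 [117 124 124 126 122 113 100 121 119 120]
 [118 121 125 124 121 124 125 123 120 119]
 [121 122 126 121 122 120 122 122 119 122]
 [120 120 127 123 119 125 123 120 121 121]
 [122 123 127 127 126 123 126 123 117 117]
 [115 122 127 119  92  91 108 125 121 122]
 [121 123 120  80  11  21  72 125 121 121]
 [121 124 117  79  16  21  73 128 121 124]
 [124 125 122  83  18  25  72 128 120 113]
 [105 122 121  82  19  23  71 128 125 110]
 [109 124 119  79  16  26  67 127 121 116]
 [124 124 121  79  22  23  75 125 120 124]
 [120 126 118  77  12  23  73 127 123 120]
 [123 122 120  83  16  30  87 126 123 120]
 [120 125 114  81  18  37  86 126 122 118]
 [123 124 122 120 142 180 149 122 121 121]
 [120 123 123 121 121 123 124 122 121 125]
 [119 126 123 123 117 120 121 121 120 122]
 [122 122 124 124 119 124 124 120 120 123]
 [119 125 125 120 115 122 121 122 122 123]]
[0.0029 0.1816] [0.0024 0.143 ] [0.0021 0.1233] [0.0016 0.0832]
[(np.int64(254), np.int64(178)), (np.int64(254), np.int64(179)), (np.int64(254), np.int64(180)), (np.int64(255), np.int64(179)), (np.int64(255), np.int64(180)), (np.int64(266), np.int64(179)), (np.int64(267), np.int64(178)), (np.int64(267), np.int64(179)), (np.int64(267), np.int64(180)), (np.int64(268), np.int64(179))]
```

Emit:
move_arm(
  jaw=[8.5, 5, 3, 1, 1, 1, 1, 1, 1, 1],
  dp=[
    [0.2, -0.3, 0],
    [0, 0, 0],
    [0, 0, 0],
    [0, 0, 0],
    [0, 0, 0],
    [0, 0, 0],
    [0, 0, 0],
    [0, 0, 0],
    [0, 0, 0],
    [0, 0, 0],
  ],
  turn=[
    [0, 0, 0],
    [0, 0, 0],
    [0, 0, 0],
    [0, 0, 0],
    [0, 0, 0],
    [0, 0, 0],
    [0, 0, 0],
    [0, 0, 0],
    [0, 0, 0],
    [0, 0, 0],
  ],
  force=80,
)

```text
time_s: 4.88
position: [0.4778, 0.2161, 0.0266]
tool_rot: [[0.931, 0.366, 0.0], [0.366, -0.931, 0.0], [0.0, 0.0, -1.0]]
ft_force: [-1.5, 0.5, 5.6]
grip_width: 0.0111
gripper_force: 58.2
```

Emit:
move_arm(
  jaw=[0.8, 0.8, 0.8, 0.8, 0.8, 0.8, 0.8, 0.8, 0.8, 0.8, 0.8, 0.8],
  dp=[
    [0, 0, 0],
    [0, 0, 0],
    [0, 0, -0.7],
    [0, 0, -1.5],
    [0, 0, -2],
    [0, 0, -2],
    [0, 0, -1.5],
    [0, 0, -0.4],
    [0, 0, 0],
    [0, 0, 0],
    [0, 0, 0],
    [0, 0, 0],
  ],
  turn=[
    [0, 0, 0],
    [0, 0, 0],
    [0, 0, 0],
    [0, 0, 0],
    [0, 0, 0],
    [0, 0, 0],
    [0, 0, 0],
    [0, 0, 0],
    [0, 0, 0.05],
    [0, 0, 0.08],
    [0, 0, 0.08],
    [0, 0, 0.054],
  ],
)

```text
time_s: 5.88
position: [0.4772, 0.2159, 0.1064]
tool_rot: [[0.994, 0.107, -0.002], [0.107, -0.994, -0.0], [-0.002, 0.0, -1.0]]
ft_force: [-0.7, -0.3, -2.4]
grip_width: 0.0108
gripper_force: 78.0
```

Emit:
move_arm(
  jaw=[0.8, 0.8, 0.8, 0.8, 0.8, 0.8, 0.8, 0.8, 0.8, 0.8, 0.8, 0.8],
  dp=[
    [-0.2, 1, 0],
    [-0.4, 2, 0],
    [-0.4, 2.6, 0],
    [-0.4, 2.8, 0],
    [-0.4, 2.8, 0],
    [-0.4, 2.8, 0],
    [-0.4, 2.8, 0],
    [-0.4, 2.6, 0],
    [-0.4, 2, 0],
    [-0.4, 1.2, 0],
    [0, 0.6, 0],
    [0, 0, 0],
  ],
  turn=[
    [0, 0, 0],
    [0, 0, 0],
    [0, 0, 0],
    [0, 0, 0],
    [0, 0, 0],
    [0, 0, 0],
    [0, 0, 0],
    [0, 0, 0],
    [0, 0, 0],
    [0, 0, 0],
    [0, 0, 0],
    [0, 0, 0],
  ],
)

```text
time_s: 6.88
position: [0.4654, -0.02, 0.107]
tool_rot: [[0.994, 0.11, -0.001], [0.11, -0.994, 0.0], [-0.001, -0.0, -1.0]]
ft_force: [0.1, 0.4, -2.4]
grip_width: 0.0111
gripper_force: 78.2
```

```bash
python3 - <<'E'
from h import *
def box(W,lo,hi): return W[((W>lo)&(W<hi)).all(-1)]
def rect(P): 
    r=cv2.minAreaRect((P[:,:2]*1000).astype(np.float32)); return np.round(r[0],1),np.round(r[1],1),round(r[2],1),len(P)
o,im,d=snap("wrist"); W=pts("wrist",o,d); p=o["position"]; print(p.round(4) if hasattr(p,'round') else p,o["grip_width"],o["ft_force"])
L=(W-np.array(p))@np.array(o["tool_rot"]); np.savez("w2.npz",W=W,L=L,im=im)
org=(im[...,0]>180)&(im[...,2]<90)&(im[...,1]<160)&(d>0)&(d<.4)
if org.sum()>30:
    P=L[org]; print("pad tool frame",P.min(0).round(4),P.max(0).round(4),np.median(P,0).round(4))
    A=np.c_[P[:,:2],np.ones(len(P))]; print("z plane",np.linalg.lstsq(A,P[:,2],rcond=None)[0].round(4)); print(rect(P))
P=box(W,[.62,-.08,.195],[.75,.08,.215]); print(len(P) and rect(P))
P=box(W,[.55,-.1,.007],[.78,.1,.017]); print(len(P) and rect(P))
o2,i2,d2=snap("side"); W2=pts("side",o2,d2)
cv2.imwrite("pics/w2.png",np.hstack([cv2.resize(im,(440,330)), cv2.resize(i2[130:240,200:316],(348,330),interpolation=cv2.INTER_CUBIC)])[:,:,::-1])
E
```

```text
[ 0.4654 -0.02    0.107 ] 0.011133901413270975 [ 0.08954613  0.43195189 -2.37445436]
pad tool frame [ 0.0608 -0.0156 -0.0891] [ 0.0903  0.0156 -0.0834] [ 0.0771 -0.     -0.0863]
z plane [-0.0007  0.0016 -0.0862]
(array([75.5, -0. ]), array([29.5, 31.1]), 0.1, 28281)
0
(array([588.4,  58.9]), array([15.2,  4. ]), 7.8, 106)
```

View pics/w2.png

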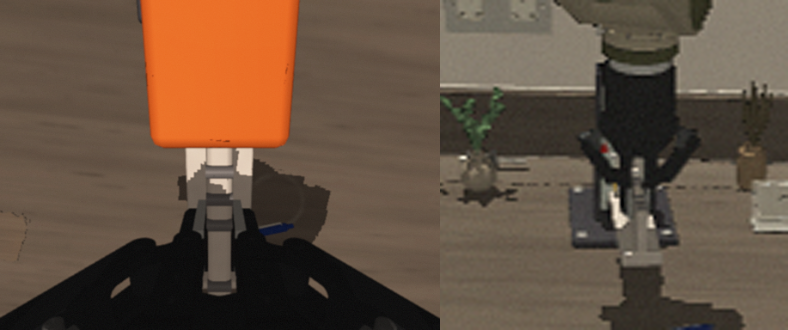

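The wrist view shows the arm level and centred in the grip, with the pad's near edge 61 mm ahead of the TCP. I'll approach the slots.

Emit:
move_arm(
  jaw=[0.8, 0.8, 0.8, 0.8, 0.8, 0.8, 0.8, 0.8, 0.8, 0.8, 0.8],
  dp=[
    [0.5, 0, 0.15],
    [1, 0, 0],
    [0.9, 0, 0],
    [0.6, 0, 0],
    [0.3, 0, 0],
    [0.3, 0, 0],
    [0.2, 0, 0],
    [0.2, 0, 0],
    [0.2, 0, 0],
    [0.2, 0, 0],
    [0, 0, 0],
  ],
  turn=[
    [0, 0, 0],
    [0, 0, 0],
    [0, 0, 0],
    [0, 0, 0],
    [0, 0, 0],
    [0, 0, 0],
    [0, 0, 0],
    [0, 0, 0],
    [0, 0, 0],
    [0, 0, 0],
    [0, 0, 0],
  ],
)

```text
time_s: 7.9
position: [0.5097, -0.0139, 0.1059]
tool_rot: [[0.994, 0.111, 0.0], [0.111, -0.994, -0.0], [0.0, 0.0, -1.0]]
ft_force: [-0.2, 0.7, -3.5]
grip_width: 0.011
gripper_force: 78.2
```

Emit:
move_arm(
  jaw=[0.8, 0.8, 0.8, 0.8, 0.8],
  dp=[
    [0.2, 0, 0.05],
    [0.2, 0, 0],
    [0.2, 0, 0],
    [0.15, 0, 0],
    [0, 0, 0],
  ],
  turn=[
    [0, 0, 0],
    [0, 0, 0],
    [0, 0, 0],
    [0, 0, 0],
    [0, 0, 0],
  ],
)

```text
time_s: 8.32
position: [0.5172, -0.0131, 0.1053]
tool_rot: [[0.994, 0.111, 0.0], [0.111, -0.994, -0.0], [0.0, 0.0, -1.0]]
ft_force: [0.7, -0.2, -3.0]
grip_width: 0.0114
gripper_force: 78.2
```

Emit:
move_arm(
  jaw=[0.8, 0.8, 0.8, 0.8, 0.8],
  dp=[
    [0.15, 0, 0],
    [0.15, 0, 0],
    [0.15, 0, 0],
    [0.15, 0, 0],
    [0, 0, 0],
  ],
  turn=[
    [0, 0, 0],
    [0, 0, 0],
    [0, 0, 0],
    [0, 0, 0],
    [0, 0, 0],
  ],
)

```text
time_s: 8.73
position: [0.5231, -0.0124, 0.1053]
tool_rot: [[0.994, 0.111, 0.0], [0.111, -0.994, -0.0], [0.0, 0.0, -1.0]]
ft_force: [-0.2, -0.1, -2.9]
grip_width: 0.0109
gripper_force: 78.2
```

Emit:
move_arm(
  jaw=[0.8, 0.8, 0.8, 0.8],
  dp=[
    [0.1, 0, 0],
    [0.1, 0, 0],
    [0.1, 0, 0],
    [0, 0, 0],
  ],
  turn=[
    [0, 0, 0],
    [0, 0, 0],
    [0, 0, 0],
    [0, 0, 0],
  ],
)

```text
time_s: 9.07
position: [0.526, -0.0121, 0.1053]
tool_rot: [[0.994, 0.111, 0.0], [0.111, -0.994, -0.0], [0.0, 0.0, -1.0]]
ft_force: [0.0, -0.6, -2.1]
grip_width: 0.0111
gripper_force: 78.2
```

Emit:
move_arm(
  jaw=[0.8, 0.8, 0.8, 0.8],
  dp=[
    [0.1, 0, 0],
    [0.1, 0, 0],
    [0.1, 0, 0],
    [0, 0, 0],
  ],
  turn=[
    [0, 0, 0],
    [0, 0, 0],
    [0, 0, 0],
    [0, 0, 0],
  ],
)

```text
time_s: 9.4
position: [0.529, -0.0117, 0.1053]
tool_rot: [[0.994, 0.111, 0.0], [0.111, -0.994, -0.0], [0.0, 0.0, -1.0]]
ft_force: [0.2, -0.5, -3.0]
grip_width: 0.0109
gripper_force: 78.2
```

```bash
python3 - <<'E'
from h import *
o,im,d=snap("wrist"); W=pts("wrist",o,d); L=(W-np.array(o["position"]))@np.array(o["tool_rot"])
org=(im[...,0]>180)&(im[...,2]<90)&(im[...,1]<160)&(d>0)&(d<.4)
P=L[org]; print("pad",P.min(0).round(4),P.max(0).round(4)); A=np.c_[P[:,:2],np.ones(len(P))]; print(np.linalg.lstsq(A,P[:,2],rcond=None)[0].round(4)); print(o["ft_force"])
i2,d2=cams.get_image("side"); i3,d3=cams.get_image("top")
cv2.imwrite("pics/w3.png",np.hstack([cv2.resize(i2[130:240,200:316],(348,330),interpolation=cv2.INTER_CUBIC),cv2.resize(i3[100:200,200:300],(330,330),interpolation=cv2.INTER_CUBIC)])[:,:,::-1])
E
```

```text
pad [ 0.0609 -0.0156 -0.0889] [ 0.0904  0.0157 -0.0835]
[-0.0002  0.0011 -0.0863]
[ 0.24246746 -0.47162396 -2.99352706]
```

View pics/w3.png

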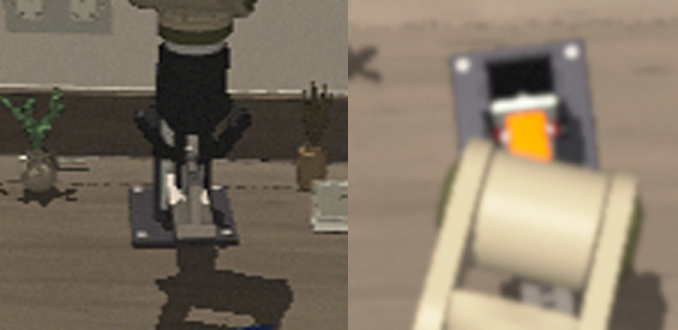

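The top view shows the pad at the insert with its front edge near crop (527,110), almost touching, and centred. I'll keep advancing until it touches.

Emit:
move_arm(
  jaw=[0.8, 0.8, 0.8, 0.8, 0.8],
  dp=[
    [0.1, 0, 0],
    [0.1, 0, 0],
    [0.1, 0, 0],
    [0.1, 0, 0],
    [0, 0, 0],
  ],
  turn=[
    [0, 0, 0],
    [0, 0, 0],
    [0, 0, 0],
    [0, 0, 0],
    [0, 0, 0],
  ],
)

```text
time_s: 9.97
position: [0.533, -0.0113, 0.1053]
tool_rot: [[0.994, 0.111, 0.0], [0.111, -0.994, -0.0], [0.0, 0.0, -1.0]]
ft_force: [-0.9, -0.1, -2.7]
grip_width: 0.0108
gripper_force: 78.2
```

Emit:
move_arm(
  jaw=[0.8, 0.8, 0.8, 0.8, 0.8, 0.8],
  dp=[
    [0.1, 0, 0],
    [0.1, 0, 0],
    [0.1, 0, 0],
    [0.1, 0, 0],
    [0.1, 0, 0],
    [0, 0, 0],
  ],
  turn=[
    [0, 0, 0],
    [0, 0, 0],
    [0, 0, 0],
    [0, 0, 0],
    [0, 0, 0],
    [0, 0, 0],
  ],
)

```text
time_s: 10.47
position: [0.5339, -0.0106, 0.1051]
tool_rot: [[0.994, 0.11, -0.009], [0.111, -0.994, 0.0], [-0.009, -0.001, -1.0]]
ft_force: [-21.0, -2.5, 7.8]
grip_width: 0.0109
gripper_force: 80.0
```

Emit:
move_arm(
  jaw=[0.8, 0.8, 0.8, 0.8, 0.8, 0.8, 0.8],
  dp=[
    [-0.2, 0, 0],
    [-0.15, 0, 0],
    [0, 0, 0.2],
    [0, 0, 0.2],
    [0, 0, 0.2],
    [0, 0, 0.2],
    [0, 0, 0],
  ],
  turn=[
    [0, 0, 0],
    [0, 0, 0],
    [0, 0, 0],
    [0, 0, 0],
    [0, 0, 0],
    [0, 0, 0],
    [0, 0, 0],
  ],
)

```text
time_s: 11.05
position: [0.534, -0.011, 0.0967]
tool_rot: [[0.994, 0.111, -0.001], [0.111, -0.994, 0.0], [-0.001, -0.0, -1.0]]
ft_force: [-2.9, -0.7, -2.5]
grip_width: 0.0111
gripper_force: 78.3
```

Emit:
move_arm(
  jaw=[0.8, 0.8, 0.8],
  dp=[
    [0, 0, 0.15],
    [0, 0, 0.15],
    [0, 0, 0],
  ],
  turn=[
    [0, 0, 0],
    [0, 0, 0],
    [0, 0, 0],
  ],
)

```text
time_s: 11.3
position: [0.534, -0.0111, 0.0941]
tool_rot: [[0.994, 0.111, -0.001], [0.111, -0.994, 0.0], [-0.001, -0.0, -1.0]]
ft_force: [-4.8, 0.3, -1.0]
grip_width: 0.0111
gripper_force: 78.5
```

Emit:
move_arm(
  jaw=[0.8, 0.8, 0.8],
  dp=[
    [0, 0, 0.1],
    [0, 0, 0.1],
    [0, 0, 0],
  ],
  turn=[
    [0, 0, 0],
    [0, 0, 0],
    [0, 0, 0],
  ],
)

```text
time_s: 11.55
position: [0.534, -0.0111, 0.0926]
tool_rot: [[0.994, 0.111, -0.0], [0.111, -0.994, -0.0], [-0.0, 0.0, -1.0]]
ft_force: [-7.0, -0.3, 4.8]
grip_width: 0.0107
gripper_force: 79.4
```

Emit:
move_arm(
  jaw=[0.8, 0.8, 0.8, 0.8],
  dp=[
    [-0.2, 0, 0],
    [-0.2, 0, 0],
    [-0.15, 0, 0],
    [0, 0, 0],
  ],
  turn=[
    [0, 0, 0],
    [0, 0, 0],
    [0, 0, 0],
    [0, 0, 0],
  ],
)

```text
time_s: 11.88
position: [0.5314, -0.012, 0.0934]
tool_rot: [[0.994, 0.11, 0.007], [0.11, -0.994, -0.001], [0.007, 0.002, -1.0]]
ft_force: [7.6, 1.5, 1.5]
grip_width: 0.0108
gripper_force: 78.8
```

Emit:
move_arm(
  jaw=[0.8, 0.8, 0.8, 0.8, 2, 4, 6, 8.5, 8.5, 8.5, 8.5],
  dp=[
    [0.2, 0, 0],
    [0.2, 0, 0],
    [0.1, 0, 0],
    [0, 0, 0],
    [0, 0, 0],
    [0, 0, 0],
    [0, 0, 0],
    [0, 0, 0],
    [0, 0, 0],
    [0, 0, 0],
    [0, 0, 0],
  ],
  turn=[
    [0, 0, 0],
    [0, 0, 0],
    [0, 0, 0],
    [0, 0, 0],
    [0, 0, 0],
    [0, 0, 0],
    [0, 0, 0],
    [0, 0, 0],
    [0, 0, 0],
    [0, 0, 0],
    [0, 0, 0],
  ],
)

```text
time_s: 12.8
position: [0.5338, -0.0112, 0.0923]
tool_rot: [[0.994, 0.111, 0.0], [0.111, -0.994, 0.0], [0.0, -0.0, -1.0]]
ft_force: [-0.0, -0.6, 0.6]
grip_width: 0.0848
gripper_force: 0.0
```

Emit:
move_arm(
  jaw=[8.5, 8.5, 8.5, 8.5, 8.5, 6, 4, 2, 0, 0, 0, 0],
  dp=[
    [0, 0, -1],
    [0, 0, -2],
    [0, 0, -2.5],
    [0, 0, -2.5],
    [0, 0, -2.5],
    [0, 0, -1.5],
    [0, 0, -1],
    [0, 0, 0],
    [0, 0, 0],
    [0, 0, 0],
    [0, 0, 0],
    [0, 0, 0],
  ],
  turn=[
    [0, 0, 0],
    [0, 0, 0],
    [0, 0, 0],
    [0, 0, 0],
    [0, 0, 0],
    [0, 0, 0],
    [0, 0, 0],
    [0, 0, 0],
    [0, 0, 0],
    [0, 0, 0],
    [0, 0, 0],
    [0, 0, 0],
  ],
)

```text
time_s: 13.8
position: [0.5335, -0.0111, 0.2216]
tool_rot: [[0.994, 0.111, -0.001], [0.111, -0.994, 0.0], [-0.001, -0.001, -1.0]]
ft_force: [0.5, 1.0, 0.0]
grip_width: 0.0004
gripper_force: 0.0
```

```bash
python3 - <<'E'
from h import *
o,im,d=snap("wrist"); W=pts("wrist",o,d); p=np.array(o["position"]); print(p,o["grip_width"],o["ft_force"])
org=(im[...,0]>180)&(im[...,2]<90)&(im[...,1]<160)&(d>0)&(d<.5)
P=W[org]; print(len(P))
if len(P)>20:
    print(cv2.minAreaRect((P[:,:2]*1000).astype(np.float32)),np.median(P[:,2])); L=(P-p)@np.array(o["tool_rot"]); print(np.percentile(L,[1,99],axis=0).round(4))
    A=np.c_[P[:,:2],np.ones(len(P))]; print(np.linalg.lstsq(A,P[:,2],rcond=None)[0].round(3))
i2,_=cams.get_image("side")
cv2.imwrite("pics/w4.png",np.hstack([cv2.resize(im,(440,330)),cv2.resize(i2[130:240,200:316],(348,330),interpolation=cv2.INTER_CUBIC)])[:,:,::-1])
E
```

```text
[ 0.53352301 -0.01112949  0.22160373] 0.00035227696798163533 [4.93933028e-01 1.02538038e+00 8.24484509e-04]
4897
((614.5340576171875, -7.561395645141602), (49.547767639160156, 42.942256927490234), 6.233765125274658) 0.18115862520859535
[[ 0.0572 -0.0157  0.0382]
 [ 0.1048  0.0146  0.043 ]]
[0.031 0.038 0.162]
```

View pics/w4.png

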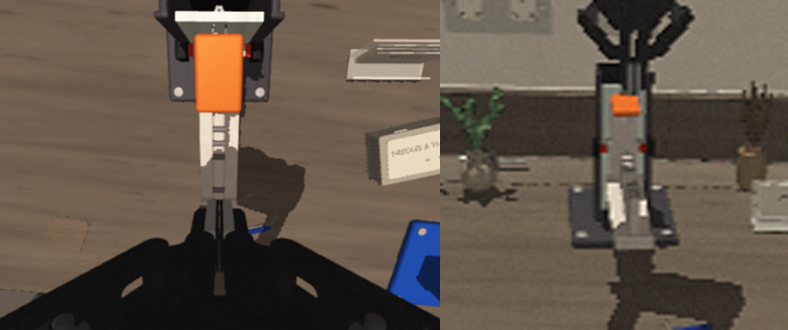

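The wrist view shows the pad (218,75) centred and level against the insert. The side view shows the arm hanging on the post, hooked.

Emit:
move_arm(
  jaw=[0, 0, 0, 0, 0, 0, 0, 0, 0],
  dp=[
    [1.5, 0, 0],
    [2.5, 0, 0],
    [2.5, 0, 0],
    [1.5, 0, 0],
    [0, 0, 1],
    [0, 0, 1.5],
    [0, 0, 0.8],
    [0, 0, 0.3],
    [0, 0, 0],
  ],
  turn=[
    [0, 0, 0],
    [0, 0, 0],
    [0, 0, 0],
    [0, 0, 0],
    [0, 0, 0],
    [0, 0, 0],
    [0, 0, 0],
    [0, 0, 0],
    [0, 0, 0],
  ],
)

```text
time_s: 14.65
position: [0.6125, -0.0024, 0.1855]
tool_rot: [[0.994, 0.11, -0.002], [0.11, -0.994, 0.0], [-0.002, -0.001, -1.0]]
ft_force: [-0.7, -0.4, -0.1]
grip_width: -0.0001
gripper_force: 0.0
```

Emit:
move_arm(
  jaw=[0, 0, 0, 0, 0],
  dp=[
    [0, 0, 0.2],
    [0, 0, 0.2],
    [0, 0, 0.2],
    [0, 0, 0.2],
    [0, 0, 0],
  ],
  turn=[
    [0, 0, 0],
    [0, 0, 0],
    [0, 0, 0],
    [0, 0, 0],
    [0, 0, 0],
  ],
)

```text
time_s: 15.07
position: [0.6135, -0.0024, 0.1789]
tool_rot: [[0.994, 0.111, 0.001], [0.111, -0.994, -0.0], [0.001, 0.0, -1.0]]
ft_force: [0.4, -0.4, 1.5]
grip_width: 0.0002
gripper_force: 1.1
```

Emit:
move_arm(
  jaw=[0, 0, 0, 0],
  dp=[
    [0, 0, 0.2],
    [0, 0, 0.2],
    [0, 0, 0.2],
    [0, 0, 0],
  ],
  turn=[
    [0, 0, 0],
    [0, 0, 0],
    [0, 0, 0],
    [0, 0, 0],
  ],
)

```text
time_s: 15.4
position: [0.614, -0.0026, 0.1746]
tool_rot: [[0.994, 0.111, 0.004], [0.111, -0.994, -0.001], [0.004, 0.002, -1.0]]
ft_force: [-3.6, -0.6, 12.3]
grip_width: 0.0
gripper_force: 6.4
```

Emit:
move_arm(
  jaw=[0, 0, 0, 0],
  dp=[
    [0, 0, 0.15],
    [0, 0, 0.15],
    [0, 0, 0.1],
    [0, 0, 0],
  ],
  turn=[
    [0, 0, 0],
    [0, 0, 0],
    [0, 0, 0],
    [0, 0, 0],
  ],
)

```text
time_s: 15.73
position: [0.6144, -0.0028, 0.1719]
tool_rot: [[0.994, 0.111, 0.006], [0.111, -0.994, -0.002], [0.006, 0.002, -1.0]]
ft_force: [-4.4, -0.6, 20.4]
grip_width: 0.0002
gripper_force: 10.3
```

Emit:
move_arm(
  jaw=[0, 0, 0, 0],
  dp=[
    [0, 0, 0.1],
    [0, 0, 0.1],
    [0, 0, 0.1],
    [0, 0, 0],
  ],
  turn=[
    [0, 0, 0],
    [0, 0, 0],
    [0, 0, 0],
    [0, 0, 0],
  ],
)

```text
time_s: 16.07
position: [0.6142, -0.0026, 0.1676]
tool_rot: [[0.994, 0.111, 0.005], [0.111, -0.994, -0.001], [0.005, 0.002, -1.0]]
ft_force: [-0.9, -0.6, 11.6]
grip_width: -0.0
gripper_force: 6.3
```

Emit:
move_arm(
  jaw=[0, 0, 0, 0],
  dp=[
    [0, 0, 0.1],
    [0, 0, 0.1],
    [0, 0, 0],
    [0, 0, 0],
  ],
  turn=[
    [0, 0, 0],
    [0, 0, 0],
    [0, 0, 0],
    [0, 0, 0],
  ],
)

```text
time_s: 16.4
position: [0.6143, -0.0025, 0.1652]
tool_rot: [[0.994, 0.111, 0.004], [0.111, -0.994, -0.001], [0.004, 0.001, -1.0]]
ft_force: [-0.8, 0.5, 10.2]
grip_width: 0.0001
gripper_force: 5.1
```

Emit:
move_arm(
  jaw=[0, 0, 0],
  dp=[
    [0, 0, 0.1],
    [0, 0, 0.1],
    [0, 0, 0],
  ],
  turn=[
    [0, 0, 0],
    [0, 0, 0],
    [0, 0, 0],
  ],
)

```text
time_s: 16.65
position: [0.6144, -0.0026, 0.1639]
tool_rot: [[0.994, 0.111, 0.005], [0.111, -0.994, -0.001], [0.005, 0.002, -1.0]]
ft_force: [-1.0, 0.6, 13.6]
grip_width: 0.0
gripper_force: 7.1
```

Emit:
move_arm(
  jaw=[0, 0, 0],
  dp=[
    [0, 0, 0.1],
    [0, 0, 0.1],
    [0, 0, 0],
  ],
  turn=[
    [0, 0, 0],
    [0, 0, 0],
    [0, 0, 0],
  ],
)

```text
time_s: 16.9
position: [0.6145, -0.0026, 0.1637]
tool_rot: [[0.994, 0.111, 0.007], [0.111, -0.994, -0.002], [0.007, 0.002, -1.0]]
ft_force: [-6.5, 0.2, 25.1]
grip_width: -0.0003
gripper_force: 12.8
```

Emit:
move_arm(
  jaw=[0, 0, 0, 0, 0, 0, 0, 0, 0, 0, 0, 0],
  dp=[
    [0, 0, -0.5],
    [0, 0, -1],
    [0, 0, -2],
    [0, 0, -2],
    [0, 0, -2],
    [-1, 0, -1],
    [-2, 0, 0],
    [-2, 0, 0],
    [-2, 0, 0],
    [-1, 0, 0],
    [0, 0, 0],
    [0, 0, 0],
  ],
  turn=[
    [0, 0, 0],
    [0, 0, 0],
    [0, 0, 0],
    [0, 0, 0],
    [0, 0, 0],
    [0, 0, 0],
    [0, 0, 0],
    [0, 0, 0],
    [0, 0, 0],
    [0, 0, 0],
    [0, 0, 0],
    [0, 0, 0],
  ],
)

```text
time_s: 17.9
position: [0.5333, -0.0112, 0.2444]
tool_rot: [[0.994, 0.11, -0.0], [0.11, -0.994, 0.0], [-0.0, -0.0, -1.0]]
ft_force: [-0.0, 0.1, 0.5]
grip_width: 0.0
gripper_force: 0.0
```

```bash
python3 - <<'E'
from h import *
o,im,d=snap("wrist"); W=pts("wrist",o,d); p=np.array(o["position"]); print(p,o["ft_force"])
org=(im[...,0]>180)&(im[...,2]<90)&(im[...,1]<160)&(d>0)&(d<.5)
P=W[org]; L=(P-p)@np.array(o["tool_rot"]); print(len(P),np.median(P[:,2]),np.percentile(L,[1,99],axis=0).round(4))
i2,_=cams.get_image("side")
cv2.imwrite("pics/w5.png",np.hstack([cv2.resize(im,(440,330)),cv2.resize(i2[130:240,200:316],(348,330),interpolation=cv2.INTER_CUBIC)])[:,:,::-1])
E
```

```text
[ 0.53334418 -0.01120554  0.24439901] [-0.03765049  0.05880707  0.4564861 ]
3424 0.16722865765158412 [[ 0.058  -0.0155  0.0752]
 [ 0.1062  0.0148  0.0796]]
```

View pics/w5.png

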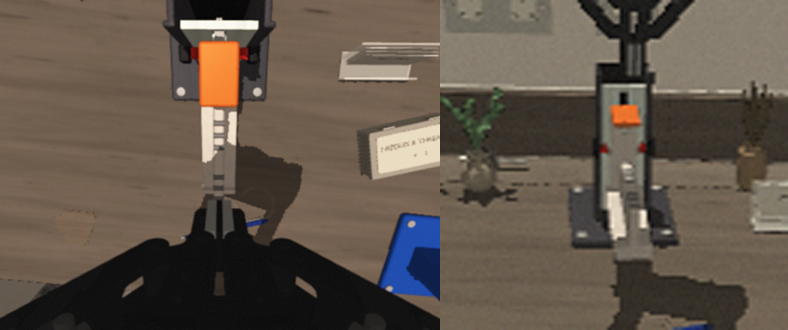

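The pad now sits at z 0.167, against 0.181 before the press, and it stays down with the gripper clear, so the arm is locked. I'm handing in.

```bash
python3 -c "
from rig import ticket
print(ticket.close_job())"
```

```text
the job is handed in; nothing more can be done
None
```

The white arm is hooked on the steel post and appears locked: its pad stayed about 14 mm lower after I let go. The bystanders were not touched, the gripper is clear, and the job is handed in at about 18 s; no verdict was returned.

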